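# Clamp a microplate in the sealing press

## Task

Slide the carriage with the microplate fully home into the sealing press by its upright tab. Only then tighten the press: turn the knob on top clockwise until you feel its clutch slip and click, and stop there - one click is enough, never more than two - and let go. Leave the other things on the bench where they are.

Things in the scene. Friction and masses are not known exactly. Their poses are not given: they have to be found in the camera images.
- press: White sealing press bolted to the bench; its place and yaw vary. Origin: centre of its underside, on the knob's axis. Base 170 (x) x 240 (y) x 22 mm high. Two uprights (22 x 70 mm, at x = -71 and +71 mm) carry a bridge 166 (x) x 90 (y) mm, from 98 to 126 mm high. Its open mouth faces its own -y; the carriage slides in along its own +y.
- carriage (a joint): How far the carriage has been pushed in along the press's +y, in m: 0 fully out, 0.080 fully home against a firm stop. It starts partly out (0 to 0.03), slides with about 3 N of friction and stays where it is left. On it lie a white 86 x 128 mm microplate and its grey sealing mat, both fixed, up to 54 mm above the bench.
- push_tab (a point): Centre of the outer face (looking to the press's -y) of the carriage's upright aluminium tab, 50 mm above the bench; axes as the press. The tab is 50 mm wide (x), 12 mm thick (y), from 26 to 68 mm high. Behind it (+y) 35 mm are free down to the carriage tongue (34 mm high). The press's base, 22 mm high, lies under the tab when home.
- knob_grip (a point): Point to grip on the axis of the grey bar-shaped knob on the bridge, 164 mm above the bench; x along the bar, y across, z up. Bar 46 x 16 mm, from 142 to 175 mm high, on a disc of 42 mm and a collar of 60 mm diameter (top 136 mm high). Clockwise from above tightens; anticlockwise loosens at once. It may be let go and regripped as often as wanted.
- pin_top (a point): Top of the small steel pin (6 mm diameter) in the middle of the knob's bar, 177 mm high; it rises only 0.4 mm per rad of clutch slip, too little to steer by. The knob turns freely (under 0.1 N m) for a hidden 0.6 to 2.3 rad, then is tight: torque climbs to about 0.5 N m and drops at each click, every 0.35 rad (20 degrees), the first 0.17 rad past tight.
- platen_foot (a point): Centre of the underside of the round steel platen (76 mm diameter, 8 mm thick) under the bridge. It comes down 0.25 mm per rad of knob turn, under 1 mm in all, until it is tight on the mat; too little to judge tightness by.
- vial: Small closed jar, 26 mm diameter, 55 mm high, standing beside the press. Origin: centre of its underside. Leave alone.
- reagent: Closed white-capped bottle, 52 mm diameter, 85 mm high, standing beside the press. Origin: centre of its underside. Leave alone.
- marker: Marker pen, 128 mm long, 12 mm thick, lying along its x beside the press. Origin: under its middle. Leave alone.
- plates: Stack of three white microplates, 86 x 128 x 44 mm. Origin: centre of its underside. Leave alone.
- tipbox: Clear box of pipette tips with blue tray, 85 x 122 x 68 mm. Origin: centre of its underside. Leave alone.
- dish: Round white dish, 64 mm diameter, 18 mm high. Origin: centre of its underside. Leave alone.
- tuberack: White tube rack with capped tubes, 70 x 160 x 82 mm. Origin: centre of its underside. Leave alone.

How it is judged:
By the outcome, as a careful person would: the job done as asked, in the order asked, and still so for the second after the job is handed in, with the robot touching nothing.
It also fails if it takes over 70 s, if anything falls off the work surface, if the arm or the gripper's body presses on something with over 40 N, if the wrist force passes 120 N, or if a joint passes its speed limit or range.

## Robot

A 6-joint arm with a two-finger parallel gripper is mounted at the origin on the work surface. World frame = base frame: x ahead of the robot, y to its left, z up, the work surface at z = 0. Lengths are in m, angles in degrees, forces in N, time in s.
With the tool pointing down it reaches from about 0.4 to 0.825 m from the base axis. Payload 7 kg.
Tool frame: the origin (TCP) lies midway between the tips of the shut fingers; the grasp point (between the pads) lies 19 mm behind it; z points along the fingers, y is the direction in which the jaws open and shut (so a half turn about z gives the same grasp; the last joint's range is limited). The gripper opens to 88 mm and grips with 3 to 60 N. Pads are 19 mm wide; open, the fingers measure 130 mm over their backs; the gripper's body (78 mm by 193 mm) begins 47 mm behind the grasp point.
Start: joints at [-60.269, 20.546, 0.682, 0, -70.136, -16.507], TCP at [0.154, -0.657, 0.227] pointing down, gripper open.
Joint ranges: [-176.03, 176.03], [-82.01, 121.73], [-58.28, 71.71], [-173.87, 95.51], [-174.79, -0.11], [-173.66, 173.66]. Speed limits (degrees/s): [136.94, 136.94, 172.46, 180, 180, 180].

## Interface

Orientations are given as [roll, pitch, yaw] about the fixed x, y, z axes, in that order (R = Rz(yaw) Ry(pitch) Rx(roll)).
In Python, from plant import sensors, cams, job gives the robot as it stands.
- The arm moves only by the tool move_arm, never from a script. Its argument "commands" is a list of rows, each a list of 7 numbers: the finger opening in cm, from 0 to 8.76, then the shift along the tool's x, y, z in cm, then the turn, a rotation vector about the tool's x, y, z in rad. In form: [[hand, x, y, z, wx, wy, wz], ...]. A call has exactly 8 rows; each row is the pose to reach, as a shift and turn from the pose commanded when the call began, along the tool's axes at that moment; what a row does not reach only later rows make up. A row lasts 1/8 s, in which the tool goes at most 62.5 mm and 10.7 degrees, less where a joint would pass 70% of its speed; a pose out of reach is approached as far as the arm can. A call with a gripper value outside its range is refused whole. The fingers move at their own pace and stop on an object; the grip force is fixed at half the most. Time passes only in rows, so rows that repeat a pose let the fingers close, or fill a call up. It gives the time, the measured TCP pose, the force and the opening at its end, in the units of the state.
- sensors.get_obs(): the state, without advancing time (a new reading comes with each control period).
- cams.snapshot(name): name is "scene" or "side" or "wrist"; returns a dict with "frame" (420x560x3 uint8, red, green, blue), "camera_matrix" (3x3 intrinsics, pixels), "dist_coeffs" ([k1, k2, p1, p2, k3] as OpenCV has them; the pictures are not rectified), "R" (3x3) and "t" (3): a world point X has camera coordinates R X + t. Camera axes: x right, y down, z forward; pixel columns grow to the right and rows downward; lengths in m; the calibration is good to about 2 mm. A picture is of the moment at which its call begins. There is no depth.
- job.close_job(): hands the job in, once; it reports no verdict.
The state is a dict: "clock": time; "joint_pos": joint angles; "qvel": joint speeds; "tau": joint torques, N m; "tool_pos": TCP position; "orientation": TCP orientation; "force": force on the tool from outside, world axes, zero at the start; "moment": the same for the moment, N m; "opening": finger opening in m.
Only numpy, scipy, OpenCV 4.12 (cv2) and the standard library are available. Lean on these libraries where they do the work, as an engineer would, in place of code of your own. Each camera call takes 0.05 s, during which the arm holds its last target.

## Working session

There is one attempt and no reset: what is moved stays moved. The work goes in short steps, Python scripts to look and compute and a tool call to move; the robot and the scene stay as the last step left them, time stands still between calls to the robot, and variables do not carry over. Pictures are saved under pics/ and viewed, and the job is handed in when it is done.

Besides the shell and the picture viewer there is one more tool, called after ">>>" as a command line: name --pt "numbers of a row" for each row, then --argument value for the rest. move_arm: Moves the arm, as the interface text tells. Its arguments: {"type":"object","properties":{"commands":{"type":"array"}},"required":["commands"]}

```bash
ls; mkdir -p pics; python3 - <<'E'
from plant import sensors,cams
import cv2,pickle
o=sensors.get_obs();print(o)
d={}
for n in("scene","side","wrist"):
    s=cams.snapshot(n);d[n]=s
    cv2.imwrite(f"pics/{n}0.png",s["frame"][:,:,::-1])
    print(n,s["camera_matrix"],s["dist_coeffs"],s["R"],s["t"])
pickle.dump(d,open("s0.pkl","wb"))
E
```

```text
pics
{'clock': 0.0, 'joint_pos': array([-6.02729056e+01,  2.05900673e+01,  6.32480886e-01, -1.87613838e-02,
       -7.01352301e+01, -1.65070616e+01]), 'qvel': array([-0.07744092, -0.03377751,  0.10373323, -0.02111191, -0.10149485,
       -0.10853936]), 'tau': array([ 7.72927215e-04, -5.82726574e+01,  2.93059230e+01,  6.99738085e+00,
        6.92600326e-03, -1.44515402e-04]), 'tool_pos': array([ 0.1542189 , -0.65663828,  0.22563258]), 'orientation': array([ 1.79905997e+02, -9.46467832e-03, -1.66786349e+02]), 'force': array([-0.26111993,  1.28890174,  1.01168213]), 'moment': array([ 0.01190494,  0.01483027, -0.01761611]), 'opening': 0.08746432672615997}
scene [[541.16024533   0.         283.00316649]
 [  0.         541.16024533 209.95192476]
 [  0.           0.           1.        ]] [-0.04636909  0.          0.          0.          0.        ] [[-0.69545977  0.7184312  -0.01386806]
 [ 0.39477074  0.36587966 -0.84278594]
 [-0.60040967 -0.59159842 -0.5380702 ]] [ 0.42847664 -0.12877183  1.78291875]
side [[426.34265189   0.         279.08455047]
 [  0.         426.34265189 206.15919095]
 [  0.           0.           1.        ]] [0.02214997 0.         0.         0.         0.        ] [[-0.74492401 -0.66713987 -0.00355212]
 [-0.41525696  0.46782726 -0.78019184]
 [ 0.52215886 -0.57970859 -0.62553024]] [0.4418511  0.3504212  0.91104757]
wrist [[296.24501152   0.         274.98180756]
 [  0.         296.24501152 206.53434974]
 [  0.           0.           1.        ]] [-0.06377391  0.          0.          0.          0.        ] [[-2.29883087e-01  9.73217805e-01  9.32593012e-04]
 [ 9.37585022e-01  2.21209163e-01  2.68329707e-01]
 [ 2.60936951e-01  6.25588466e-02 -9.63326683e-01]] [ 0.67446462 -0.03180212  0.39038695]
```

View pics/scene0.png

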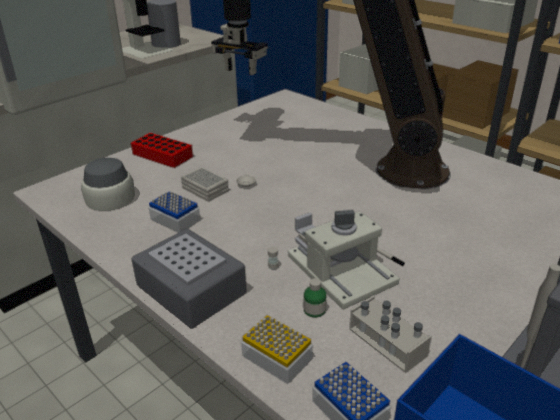

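View pics/side0.png

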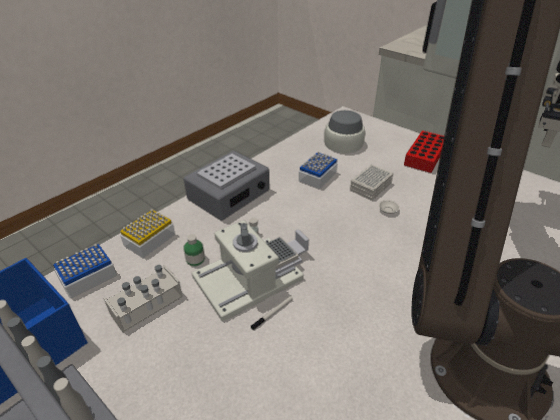

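View pics/wrist0.png

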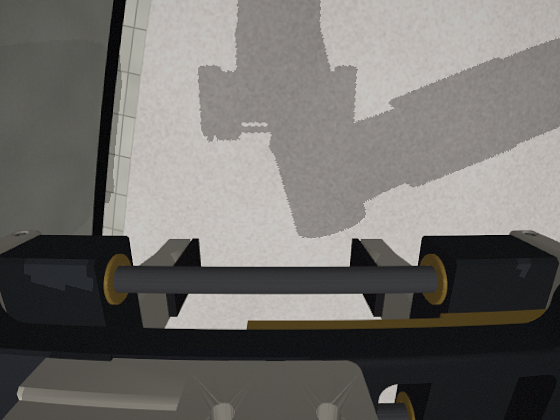

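The scene picture shows the press at about (345,255), its tab at (303,222) and its knob at (344,220). In the side picture the tab is at (301,241) and the knob at (243,235). I'll enlarge both for picking points.

```bash
python3 - <<'E'
import cv2
a=cv2.imread("pics/scene0.png")[195:310,260:415];cv2.imwrite("pics/sc_z.png",cv2.resize(a,None,fx=5,fy=5,interpolation=cv2.INTER_CUBIC))
a=cv2.imread("pics/side0.png")[205:335,180:330];cv2.imwrite("pics/si_z.png",cv2.resize(a,None,fx=4.5,fy=4.5,interpolation=cv2.INTER_CUBIC))
E
```

```text
(no output)
```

View pics/sc_z.png

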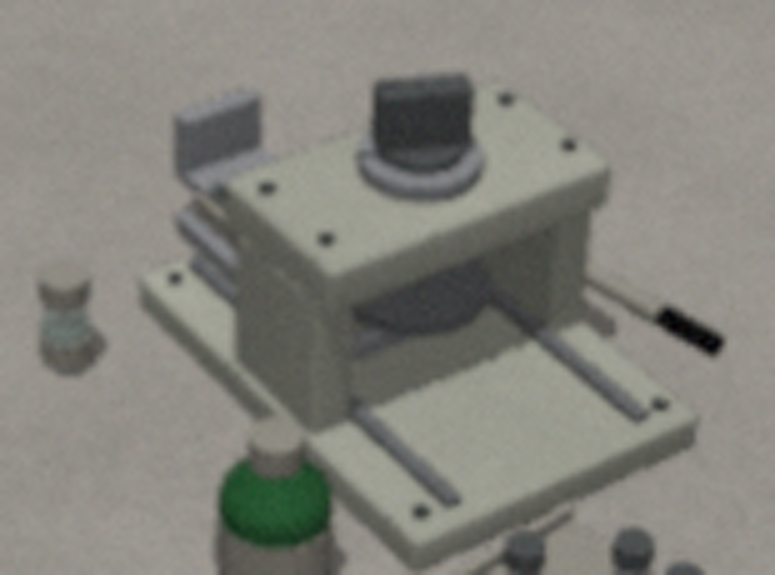

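View pics/si_z.png

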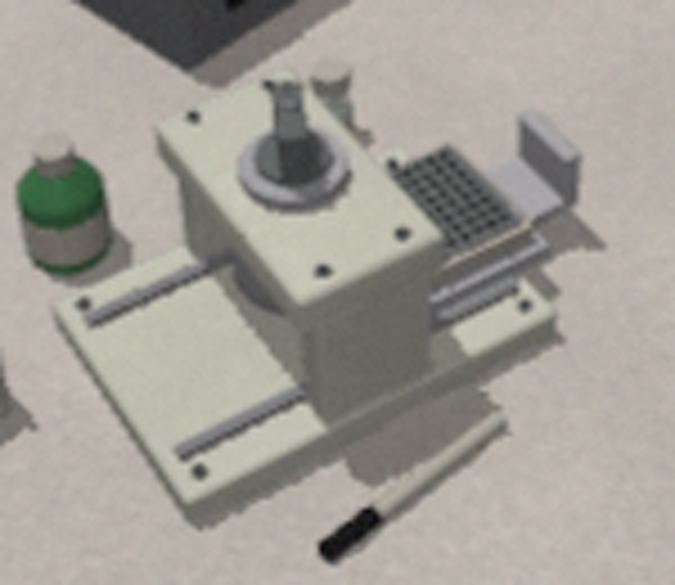

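```bash
cat > h.py <<'E'
import cv2,pickle,numpy as np
from scipy.optimize import least_squares
def proj(s,P):
    P=np.atleast_2d(np.asarray(P,float))
    r=cv2.Rodrigues(s["R"])[0]
    return cv2.projectPoints(P,r,s["t"],s["camera_matrix"],s["dist_coeffs"])[0][:,0]
def p2w(q,L):
    c,s=np.cos(q[2]),np.sin(q[2]);L=np.atleast_2d(L)
    return np.c_[q[0]+c*L[:,0]-s*L[:,1],q[1]+s*L[:,0]+c*L[:,1],L[:,2]]
E
cat > fit.py <<'E'
from h import *
d=pickle.load(open("s0.pkl","rb"))
sc=lambda a:np.array(a)/5+[260,195]-.4
si=lambda a:np.array(a)/4.5+[180,205]-.4
b,t=.022,.126
A=[(.085,-.12,b),(.085,.12,b),(-.085,.12,b),(.083,-.045,t),(.083,.045,t),(-.083,.045,t),(-.083,-.045,t)]
Ap=sc([(140,283),(416,553),(695,422),(222,180),(330,275),(606,170),(490,85)])
B=[(.085,.12,b),(-.085,.12,b),(-.085,-.12,b),(.083,.045,t),(-.083,.045,t),(-.083,-.045,t)]
Bp=si([(57,308),(195,503),(553,306),(158,130),(300,303),(440,240)])
def f(q,sel=3):
    r=[]
    if sel&1:r.append((proj(d["scene"],p2w(q,A))-Ap).ravel())
    if sel&2:r.append((proj(d["side"],p2w(q,B))-Bp).ravel())
    return np.concatenate(r)
best=None
for sel in(1,2,3):
  best=min((least_squares(f,[.5,.2,y],loss="soft_l1",kwargs=dict(sel=sel)) for y in np.arange(-3,3,.7)),key=lambda r:r.cost)
  print(sel,best.x[:2],np.degrees(best.x[2]),best.cost)
print(f(best.x).reshape(-1,2).round(1))
q=best.x
Tp=sc([(178,118),(260,93)])
g=lambda v:(proj(d["scene"],p2w(q,[(.025,v[0]+.012,.068),(-.025,v[0]+.012,.068)]))-Tp).ravel()
r=least_squares(g,[-.15]);print("tab y",r.x,r.fun)
# knob
Kp=sc([(375,84),(470,77)])
def k(v):
    c,s=np.cos(v),np.sin(v)
    L=np.array([(.023,.008),(-.023,.008)])
    W=[(q[0]+c*x-s*y,q[1]+s*x+c*y,.175) for x,y in np.array([(l[0],l[1]) for l in L])[:,:,0] ] if False else [(q[0]+c[0]*x-s[0]*y,q[1]+s[0]*x+c[0]*y,.175) for x,y in L]
    return (proj(d["scene"],W)-Kp).ravel()
r=min((least_squares(k,[a]) for a in np.arange(-3,3,.7)),key=lambda r:r.cost);print("knob",np.degrees(r.x),r.fun)
np.save("q.npy",q)
E
python3 fit.py
```

```text
1 [0.57006929 0.15507023] -14.356384720254548 4.289899362942574
2 [0.56386963 0.15576007] -13.557539081357653 8.498139085503592
3 [0.56721075 0.15438194] -14.191293695857784 16.690190981565628
[[-1.  -0.8]
 [ 0.4 -1. ]
 [ 1.5 -1.1]
 [-0.3  0.3]
 [ 0.3  0.5]
 [ 1.9 -1.3]
 [ 1.4 -1.3]
 [-2.2 -2. ]
 [-2.  -0.5]
 [ 1.1  0.1]
 [-2.3 -2.8]
 [-0.4 -0.6]
 [ 1.5 -2.6]]
tab y [-0.18434479] [-0.04526673  0.78582659 -0.75846456  0.17991848]
knob [-42.59095512] [0.36553012 2.63352326 1.1113145  3.1704276 ]
```

```bash
cat >> h.py <<'E'
from scipy.spatial.transform import Rotation as Ro
def pose(o):return Ro.from_euler("xyz",o["orientation"],degrees=True),np.array(o["tool_pos"])
def go(p,yaw,o):
    """shift (cm, tool axes) and rotvec to reach p, pointing down with yaw"""
    R,t=pose(o);T=Ro.from_euler("xyz",[180,0,yaw],degrees=True)
    return (R.inv().apply(np.array(p)-t)*100).round(2),(R.inv()*T).as_rotvec().round(3)
E
python3 - <<'E'
from h import *
from plant import sensors
d=pickle.load(open("s0.pkl","rb"));o=sensors.get_obs();R,t=pose(o)
w=d["wrist"];C=-w["R"].T@w["t"]
print("cam in tool",R.inv().apply(C-t),"axes (rows x,y,z cam in tool)",R.inv().apply(w["R"]))
q=np.load("q.npy")
for L in[(0,-.25,.0),(0,-.2,.0),(0,-.1844,.05)]:print(L,p2w(q,L))
p=p2w(q,(0,-.235,.0))[0];p[2]=.26
print(p,go(p,-104.2,o))
E
```

```text
cam in tool [ 7.33396520e-02 -8.26495476e-05 -1.58127119e-01] axes (rows x,y,z cam in tool) [[ 1.20049360e-03  9.99999215e-01  3.58344884e-04]
 [-9.63286134e-01  1.25262609e-03 -2.68473937e-01]
 [-2.68474175e-01 -2.28874144e-05  9.63286882e-01]]
(0, -0.25, 0.0) [[ 0.50592074 -0.08798871  0.        ]]
(0, -0.2, 0.0) [[ 0.51817874 -0.03951458  0.        ]]
(0, -0.1844, 0.05) [[ 0.52200324 -0.02439065  0.05      ]]
[ 0.50959814 -0.07344648  0.26      ] (array([-47.93,  48.66,  -3.36]), array([ 1.000e-03,  1.000e-03, -1.092e+00]))
```

```bash
python3 - <<'E'
from h import *
from plant import sensors
o=sensors.get_obs()
q=np.load("q.npy")
p=p2w(q,(0,-.02,.0))[0];p[2]=.32
print(p,go(p,-104.2,o))
E
```

```text
[0.56230755 0.13499229 0.32      ] (array([-57.83,  67.76,  -9.34]), array([ 1.000e-03,  1.000e-03, -1.092e+00]))
```

>>> move_arm --pt "8.7 -4 4.7 -2 0 0 -0.08" --pt "8.7 -8 9.4 -4 0 0 -0.16" --pt "8.7 -12 14.1 -6 0 0 -0.24" --pt "8.7 -16 18.8 -8 0 0 -0.32" --pt "8.7 -20 23.5 -9.3 0 0 -0.4" --pt "8.7 -24 28.2 -9.3 0 0 -0.48" --pt "8.7 -28 32.9 -9.3 0 0 -0.56" --pt "8.7 -32 37.6 -9.3 0 0 -0.64"

```text
clock: 1.15
tool_pos: [0.3768, -0.2226, 0.3198]
orientation: [-180.0, 0.0, -130.0]
force: [1.4, -1.5, -0.6]
opening: 0.0871
```

```bash
python3 - <<'E'
from h import *
from plant import sensors
o=sensors.get_obs()
q=np.load("q.npy")
p=p2w(q,(0,-.02,.0))[0];p[2]=.32
print(o["tool_pos"],o["orientation"],go(p,-104.2,o))
E
```

```text
[ 0.37681654 -0.22259533  0.31982085] [-1.79959188e+02  3.41516671e-02 -1.29962617e+02] (array([-39.32,   8.75,  -0.  ]), array([-0.001,  0.   , -0.45 ]))
```

>>> move_arm --pt "8.7 -5.6 1.25 0 0 0 -0.065" --pt "8.7 -11.2 2.5 0 0 0 -0.13" --pt "8.7 -16.8 3.75 0 0 0 -0.195" --pt "8.7 -22.4 5 0 0 0 -0.26" --pt "8.7 -28 6.25 0 0 0 -0.325" --pt "8.7 -33.6 7.5 0 0 0 -0.39" --pt "8.7 -39.3 8.75 0 0 0 -0.45" --pt "8.7 -39.3 8.75 0 0 0 -0.45"

```text
clock: 2.15
tool_pos: [0.5636, 0.1356, 0.3176]
orientation: [179.9, -0.1, -104.1]
force: [-0.6, -0.9, 0.1]
opening: 0.0869
```

```bash
python3 - <<'E'
from h import *
from plant import sensors,cams
s=cams.snapshot("wrist");o=sensors.get_obs();print(o["tool_pos"],o["orientation"],o["joint_pos"])
cv2.imwrite("pics/w1.png",s["frame"][:,:,::-1]);pickle.dump((s,o),open("w1.pkl","wb"))
E
```

```text
[0.56293283 0.13402421 0.31814103] [ 1.79896374e+02 -9.06348719e-02 -1.04207418e+02] [ 3.27390784e+01  8.94428632e+00 -3.11502943e+00 -1.41521758e-02
 -7.80776567e+01 -4.69436387e+01]
```

View pics/w1.png

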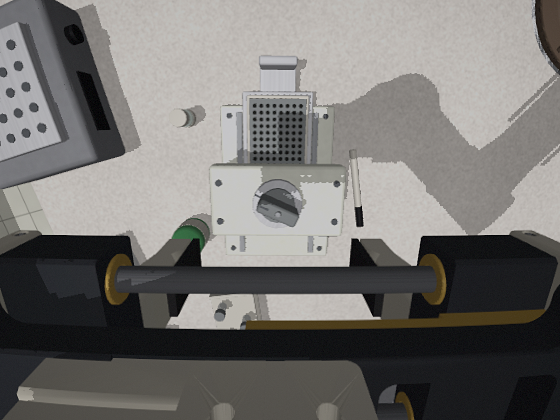

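The wrist picture shows the press from above: tab at (278,62), plate at (277,130), knob at (278,203), vial at (182,118), marker at (355,187).

```bash
python3 - <<'E'
import cv2
a=cv2.imread("pics/w1.png")
cv2.imwrite("pics/w1a.png",cv2.resize(a[45:165,205:360],None,fx=5,fy=5,interpolation=cv2.INTER_CUBIC))
cv2.imwrite("pics/w1b.png",cv2.resize(a[150:260,200:355],None,fx=5,fy=5,interpolation=cv2.INTER_CUBIC))
E
```

```text
(no output)
```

View pics/w1a.png

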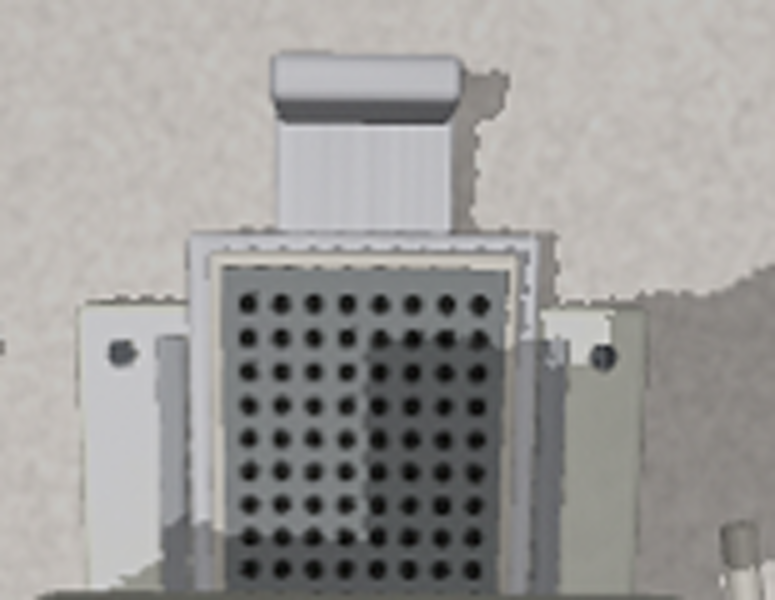

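View pics/w1b.png

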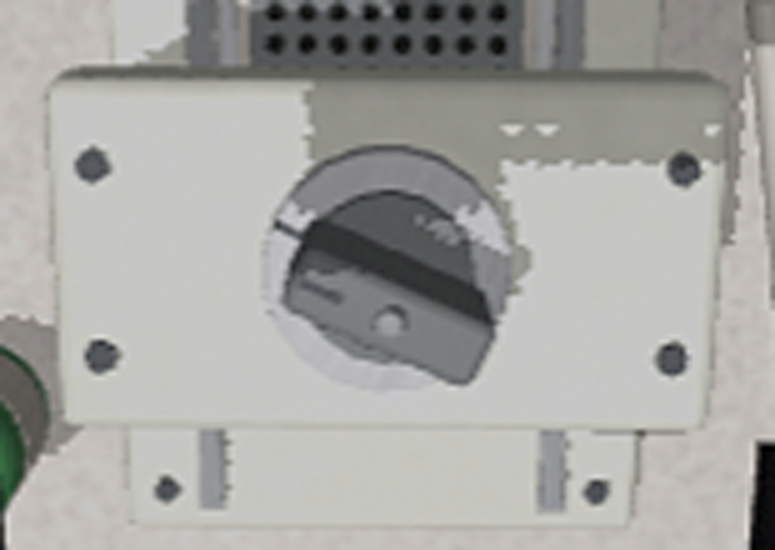

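```bash
cat > fit2.py <<'E'
from h import *
s,o=pickle.load(open("w1.pkl","rb"))
za=lambda a:np.array(a)/5+[205,45]-.4
zb=lambda a:np.array(a)/5+[200,150]-.4
b,t=.022,.126
A=[(.085,-.12,b),(-.085,-.12,b),(.085,.12,b),(-.085,.12,b),(.083,-.045,t),(-.083,-.045,t),(.083,.045,t),(-.083,.045,t),(0,0,.136),(0,0,.177)]
Ap=np.r_[za([(80,307),(645,307)]),zb([(132,524),(632,524),(50,78),(729,80),(67,424),(708,428),(388,268),(390,321)])]
f=lambda q:(proj(s,p2w(q,A))-Ap).ravel()
r=least_squares(f,[.567,.154,-.248],loss="soft_l1");q=r.x
print(q[:2],np.degrees(q[2]));print(f(q).reshape(-1,2).round(1).tolist())
Tp=za([(272,55),(460,55)])
g=lambda v:(proj(s,p2w(q,[(.025,v[0],.068),(-.025,v[0],.068)]))-Tp).ravel()
r=least_squares(g,[-.18]);print("tab y",r.x,r.fun)
Kp=zb([(490,325),(465,383),(286,304)])
def k(v):
    L=np.array([(-.023,-.008,.175),(-.023,.008,.175),(.023,.008,.175)])
    return (proj(s,p2w([q[0],q[1],v[0]],L))-Kp).ravel()
r=least_squares(k,[-.65]);print("knob",np.degrees(r.x),r.fun)
np.save("q.npy",q)
E
python3 fit2.py
```

```text
[0.56408825 0.1539211 ] -14.287354598763727
[[-1.7, -1.7], [1.3, -1.2], [-0.7, 0.9], [0.9, 1.2], [-2.3, -0.6], [1.9, -0.5], [-1.7, 1.4], [1.3, 1.0], [0.1, 0.5], [0.0, -0.1]]
tab y [-0.17684489] [-1.10746136 -0.1026786   0.60394362  0.12087227]
knob [-38.83336077] [ 2.802783    0.68553675  1.26380486  1.98322831 -2.05598126  0.62562421]
```

```bash
python3 - <<'E'
from h import *
from plant import sensors
o=sensors.get_obs()
q=np.load("q.npy")
p=p2w(q,(0,-.22,.042))[0]
print(p,go(p,-104.29,o))
E
```

```text
[ 0.50979552 -0.05927435  0.042     ] (array([20.  ,  0.36, 27.65]), array([ 0.002, -0.002,  0.001]))
```

>>> move_arm --pt "0 5 0.1 0 0 0 0" --pt "0 10 0.2 0 0 0 0" --pt "0 15 0.3 2 0 0 0" --pt "0 19 0.4 5 0 0 0" --pt "0 20 0.4 10 0 0 0" --pt "0 20 0.4 15 0 0 0" --pt "0 20 0.4 20 0 0 0" --pt "0 20 0.4 24 0 0 0"

```text
clock: 3.2
tool_pos: [0.5081, -0.0614, 0.0783]
orientation: [180.0, -0.0, -104.4]
force: [0.4, -0.3, -0.1]
opening: 0.0127
```

```bash
python3 - <<'E'
from h import *
from plant import sensors,cams
s=cams.snapshot("wrist");o=sensors.get_obs();print(o["tool_pos"],o["orientation"],o["force"],o["opening"])
cv2.imwrite("pics/w2.png",s["frame"][:,:,::-1])
q=np.load("q.npy")
for y in(-.22,-.19): print(go(p2w(q,(0,y,.042))[0],-104.29,o))
E
```

```text
[ 0.50517325 -0.06164279  0.07368935] [ 1.79615186e+02 -1.28247075e-01 -1.04485580e+02] [-2.70481932 -0.94646732 -5.63850912] 0.008863506020435353
(array([-0.35, -0.41,  3.17]), array([ 0.007, -0.002, -0.003]))
(array([-3.35, -0.4 ,  3.16]), array([ 0.007, -0.002, -0.003]))
```

View pics/w2.png

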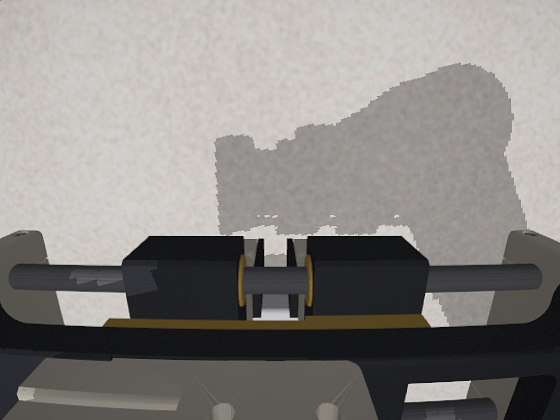

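>>> move_arm --pt "0 0 0 1.8 0 0 0" --pt "0 0 0 3.6 0 0 0" --pt "0 0 0 3.6 0 0 0" --pt "0 -0.6 0 3.6 0 0 0" --pt "0 -1.2 0 3.6 0 0 0" --pt "0 -1.8 0 3.6 0 0 0" --pt "0 -2.4 0 3.6 0 0 0" --pt "0 -3.0 0 3.6 0 0 0"

```text
clock: 4.25
tool_pos: [0.5169, -0.0308, 0.0436]
orientation: [-180.0, 0.0, -104.3]
force: [0.6, 0.1, -0.2]
opening: 0.0004
```

```bash
cat > st.py <<'E'
from h import *
from plant import sensors
o=sensors.get_obs();q=np.load("q.npy");R,t=pose(o)
c,s=np.cos(q[2]),np.sin(q[2]);M=np.array([[c,s,0],[-s,c,0],[0,0,1]])
print("press xyz",(M@(t-[q[0],q[1],0])).round(4),"F press",(M@o["force"]).round(1),"M",o["moment"].round(3),"rpy",o["orientation"].round(2),"op",round(o["opening"],4),"t",o["clock"],"j",o["joint_pos"].round(1))
E
python3 st.py
```

```text
press xyz [-1.000e-04 -1.906e-01  4.360e-02] F press [ 0.6  0.3 -0.2] M [ 0.058  0.121 -0.003] rpy [-180.      0.   -104.31] op 0.0004 t 4.25 j [ 18.3  17.3 -32.    0.  -40.7 -32.6]
```

>>> move_arm --pt "0 -0.6 0 0 0 0 0" --pt "0 -1.2 0 0 0 0 0" --pt "0 -1.8 0 0 0 0 0" --pt "0 -2.4 0 0 0 0 0" --pt "0 -3.0 0 0 0 0 0" --pt "0 -3.6 0 0 0 0 0" --pt "0 -4.2 0 0 0 0 0" --pt "0 -4.8 0 0 0 0 0"

```text
clock: 5.25
tool_pos: [0.5289, 0.0157, 0.0436]
orientation: [-180.0, 0.0, -104.3]
force: [1.3, -3.9, 1.0]
opening: 0.0006
```

```bash
python3 st.py
```

```text
press xyz [-0.     -0.1427  0.0436] F press [ 2.2 -3.4  1. ] M [-1.334 -0.396 -0.065] rpy [-179.99    0.   -104.32] op 0.0006 t 5.25 j [ 23.   18.2 -30.6   0.  -41.2 -37.3]
```

>>> move_arm --pt "0 -0.2 0 0 0 0 0" --pt "0 -0.4 0 0 0 0 0" --pt "0 -0.6 0 0 0 0 0" --pt "0 -0.8 0 0 0 0 0" --pt "0 -1.0 0 0 0 0 0" --pt "0 -1.0 0 0 0 0 0" --pt "0 -1.0 0 0 0 0 0" --pt "0 -1.0 0 0 0 0 0"

```text
clock: 6.25
tool_pos: [0.531, 0.0251, 0.0435]
orientation: [180.0, 0.0, -104.3]
force: [0.4, -0.8, -0.7]
opening: 0.0008
```

```bash
python3 st.py
```

```text
press xyz [-0.0003 -0.133   0.0435] F press [ 0.6 -0.7 -0.7] M [ 0.012  0.097 -0.008] rpy [ 1.7999e+02  1.0000e-02 -1.0432e+02] op 0.0008 t 6.25 j [ 23.8  18.4 -30.3  -0.  -41.3 -38.2]
```

>>> move_arm --pt "0 -0.2 0 0 0 0 0" --pt "0 -0.4 0 0 0 0 0" --pt "0 -0.6 0 0 0 0 0" --pt "0 -0.8 0 0 0 0 0" --pt "0 -1.0 0 0 0 0 0" --pt "0 -1.1 0 0 0 0 0" --pt "0 -1.2 0 0 0 0 0" --pt "0 -1.3 0 0 0 0 0"

```text
clock: 7.25
tool_pos: [0.5341, 0.0374, 0.0435]
orientation: [180.0, -0.0, -104.3]
force: [-0.8, -7.0, 1.3]
opening: 0.0002
```

```bash
python3 st.py
```

```text
press xyz [-0.0003 -0.1203  0.0435] F press [ 0.9 -7.   1.3] M [-2.66   0.308 -0.063] rpy [ 1.7998e+02 -2.0000e-02 -1.0432e+02] op 0.0002 t 7.25 j [ 25.   18.7 -29.8   0.  -41.5 -39.3]
```

>>> move_arm --pt "0 -0.1 0 0 0 0 0" --pt "0 -0.2 0 0 0 0 0" --pt "0 -0.3 0 0 0 0 0" --pt "0 -0.4 0 0 0 0 0" --pt "0 -0.5 0 0 0 0 0" --pt "0 -0.5 0 0 0 0 0" --pt "0 -0.5 0 0 0 0 0" --pt "0 -0.5 0 0 0 0 0"

```text
clock: 8.25
tool_pos: [0.534, 0.0376, 0.0435]
orientation: [179.9, -0.4, -104.4]
force: [2.3, -28.0, 4.3]
opening: 0.0004
```

```bash
python3 st.py
```

```text
press xyz [-0.0005 -0.1201  0.0435] F press [  9.1 -26.6   4.3] M [-10.209  -0.818  -0.197] rpy [ 179.86   -0.38 -104.37] op 0.0004 t 8.25 j [ 25.2  18.8 -29.7   0.3 -41.8 -39.8]
```

The carriage is against its firm stop: 5 mm commanded gave 0.2 mm of motion and 28 N. Next I'll back off and rise.

>>> move_arm --pt "0 1.0 0 0 0 0 0" --pt "0 4.0 0 0 0 0 0" --pt "0 5.0 0 -4 0 0 0" --pt "0 5.0 0 -9 0 0 0" --pt "0 5.0 0 -14 0 0 0" --pt "4 4.0 0 -19 0 0 0" --pt "8.7 2.0 0 -24 0 0 0" --pt "8.7 -2.0 0 -27 0 0 0"

```text
clock: 9.25
tool_pos: [0.5415, 0.0626, 0.3173]
orientation: [-179.7, 0.2, -104.4]
force: [0.7, 0.2, -0.2]
opening: 0.0252
```

```bash
python3 st.py; python3 - <<'E'
from h import *
from plant import sensors
o=sensors.get_obs();q=np.load("q.npy")
print(go(p2w(q,(0,-.03,.30))[0],-38.8,o),go(p2w(q,(0,0,.147))[0],-38.8,o))
E
```

```text
press xyz [ 0.0007 -0.0941  0.3173] F press [ 0.6  0.4 -0.2] M [ 0.091 -0.079  0.035] rpy [-179.75    0.22 -104.37] op 0.0252 t 9.25 j [ 27.2   5.3  -7.4   0.  -76.9 -41.6]
(array([-6.4 ,  0.09,  1.75]), array([-6.000e-03,  1.000e-03, -1.144e+00])) (array([-9.35,  0.16, 17.06]), array([-6.000e-03,  1.000e-03, -1.144e+00]))
```

>>> move_arm --pt "8.7 -2 0 0 0 0 -0.17" --pt "8.7 -4 0 0 0 0 -0.34" --pt "8.7 -6 0 0 0 0 -0.51" --pt "8.7 -8 0 0 0 0 -0.68" --pt "8.7 -9.4 0 0 0 0 -0.85" --pt "8.7 -9.4 0 0 0 0 -1.02" --pt "8.7 -9.4 0 0 0 0 -1.144" --pt "8.7 -9.4 0 0 0 0 -1.144"

```text
clock: 10.25
tool_pos: [0.564, 0.1536, 0.3137]
orientation: [-179.9, 0.0, -38.8]
force: [0.0, 0.3, -0.1]
opening: 0.0866
```

```bash
python3 st.py; python3 - <<'E'
from h import *
from plant import sensors,cams
o=sensors.get_obs();q=np.load("q.npy")
for n in("wrist","side"):
    s=cams.snapshot(n);cv2.imwrite(f"pics/{n}3.png",s["frame"][:,:,::-1]);pickle.dump(s,open(n+"3.pkl","wb"))
    if n=="wrist":
        print(proj(s,p2w(q,[(0,0,.177)])))
        K=[(a,b,.175) for a in(-.023,.023) for b in(-.008,.008)];print(proj(s,p2w([q[0],q[1],np.radians(-38.8)],K)).round(1).tolist())
print(go(p2w(q,(0,0,.147))[0],-38.8,o))
E
```

```text
press xyz [ 0.000e+00 -3.000e-04  3.137e-01] F press [-0.1  0.2 -0.1] M [-0.058  0.182  0.029] rpy [-179.92    0.    -38.79] op 0.0866 t 10.25 j [ 34.4   9.5  -3.   -0.  -77.4  16.8]
[[273.78046458 196.88858448]]
[[281.4, 217.7], [266.2, 217.7], [281.7, 174.3], [265.9, 174.3]]
(array([-1.000e-02, -1.000e-02,  1.667e+01]), array([-0.001,  0.   ,  0.   ]))
```

View pics/wrist3.png

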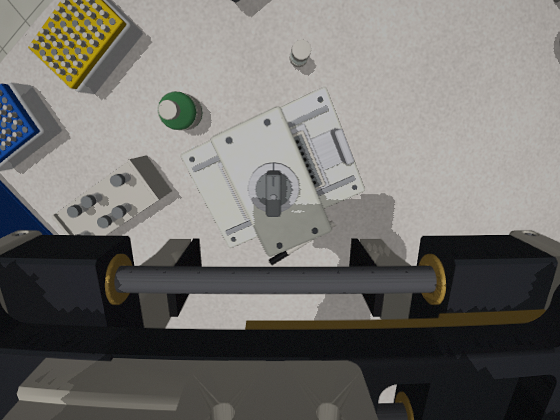

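View pics/side3.png

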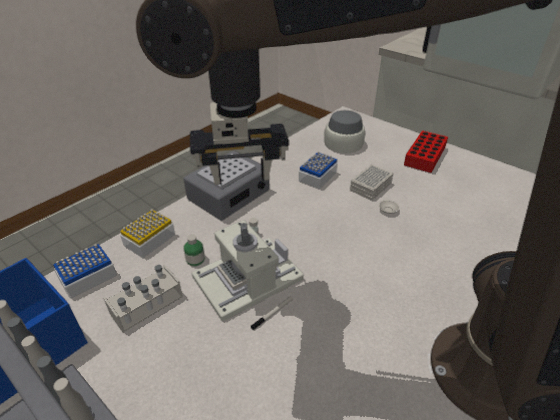

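The wrist picture shows the knob bar upright in the image at (273,195), as predicted, and the tab at (341,147), close to the plate and bridge. The side picture agrees that the carriage is in. I'll descend onto the bar.

>>> move_arm --pt "8.7 0 0 4 0 0 0" --pt "8.7 0 0 8 0 0 0" --pt "8.7 0 0 12 0 0 0" --pt "6 0 0 15 0 0 0" --pt "4 0 0 16.5 0 0 0" --pt "0.8 0 0 16.5 0 0 0" --pt "0.8 0 0 16.5 0 0 0" --pt "0.8 0 0 16.5 0 0 0"

```text
clock: 11.35
tool_pos: [0.5645, 0.1532, 0.1499]
orientation: [-179.9, -0.0, -38.8]
force: [-0.1, -0.9, -0.3]
opening: 0.0424
```

```bash
python3 st.py
```

```text
press xyz [ 0.0006 -0.0006  0.1499] F press [ 0.1 -0.8 -0.3] M [-0.034  0.164 -0.013] rpy [-1.7988e+02 -5.0000e-02 -3.8780e+01] op 0.0424 t 11.35 j [ 34.3  15.6 -17.1   0.  -57.2  16.9]
```

>>> move_arm --pt "0.8 0 0 0.2 0 0 0" --pt "0.8 0 0 0.2 0 0 0" --pt "0.8 0 0 0.2 0 0 0" --pt "0.8 0 0 0.2 0 0 0" --pt "0.8 0 0 0.2 0 0 0" --pt "0.8 0 0 0.2 0 0 0" --pt "0.8 0 0 0.2 0 0 0" --pt "0.8 0 0 0.2 0 0 0"

```text
clock: 12.35
tool_pos: [0.5655, 0.1549, 0.147]
orientation: [-179.7, -0.0, -38.8]
force: [4.8, 6.2, -4.1]
opening: 0.0159
```

```bash
python3 st.py
```

```text
press xyz [0.0011 0.0013 0.147 ] F press [ 3.1  7.2 -4.1] M [ 2.237 -1.434 -0.008] rpy [-1.7972e+02 -5.0000e-02 -3.8750e+01] op 0.0159 t 12.35 j [ 34.4  15.8 -17.2  -0.  -56.7  16.9]
```

>>> move_arm --pt "0.8 0 -0.17 0 0 0 0" --pt "0.8 0 -0.17 0 0 0 0.07" --pt "0.8 0 -0.17 0 0 0 0.15" --pt "0.8 0 -0.17 0 0 0 0.23" --pt "0.8 0 -0.17 0 0 0 0.31" --pt "0.8 0 -0.17 0 0 0 0.38" --pt "0.8 0 -0.17 0 0 0 0.45" --pt "0.8 0 -0.17 0 0 0 0.48"

```text
clock: 13.35
tool_pos: [0.5656, 0.155, 0.1469]
orientation: [-179.9, 0.0, -66.3]
force: [2.9, 5.7, -0.6]
opening: 0.016
```

```bash
python3 st.py
```

```text
press xyz [0.0012 0.0015 0.1469] F press [ 1.4  6.3 -0.6] M [ 1.834 -0.668  0.039] rpy [-1.7989e+02  3.0000e-02 -6.6320e+01] op 0.016 t 13.35 j [ 34.4  15.9 -17.1  -0.  -56.9 -10.7]
```

>>> move_arm --pt "0.8 -0.08 -0.08 0 0 0 0.03" --pt "0.8 -0.08 -0.08 0 0 0 0.06" --pt "0.8 -0.08 -0.08 0 0 0 0.09" --pt "0.8 -0.08 -0.08 0 0 0 0.12" --pt "0.8 -0.08 -0.08 0 0 0 0.15" --pt "0.8 -0.08 -0.08 0 0 0 0.18" --pt "0.8 -0.08 -0.08 0 0 0 0.2" --pt "0.8 -0.08 -0.08 0 0 0 0.2"

```text
clock: 14.35
tool_pos: [0.5655, 0.1552, 0.1468]
orientation: [-180.0, -0.0, -77.8]
force: [3.0, 0.7, 3.4]
opening: 0.0159
```

```bash
python3 st.py
```

```text
press xyz [0.0011 0.0016 0.1468] F press [2.7 1.4 3.4] M [ 0.416 -1.161 -0.03 ] rpy [-179.97   -0.    -77.76] op 0.0159 t 14.35 j [ 34.4  15.9 -17.1   0.  -57.  -22.2]
```

>>> move_arm --pt "0.8 0 0 0 0 0 0.03" --pt "0.8 0 0 0 0 0 0.06" --pt "0.8 0 0 0 0 0 0.09" --pt "0.8 0 0 0 0 0 0.12" --pt "0.8 0 0 0 0 0 0.14" --pt "0.8 0 0 0 0 0 0.14" --pt "0.8 0 0 0 0 0 0.14" --pt "0.8 0 0 0 0 0 0.14"

```text
clock: 15.35
tool_pos: [0.5655, 0.1553, 0.1468]
orientation: [-180.0, 0.0, -85.8]
force: [4.6, 0.2, 5.3]
opening: 0.0156
```

```bash
python3 st.py
```

```text
press xyz [0.001  0.0016 0.1468] F press [4.4 1.3 5.3] M [ 2.65e-01 -1.38e+00 -1.00e-03] rpy [-1.7997e+02  1.0000e-02 -8.5810e+01] op 0.0156 t 15.35 j [ 34.4  15.9 -17.1   0.  -57.  -30.3]
```

>>> move_arm --pt "0.8 0 0 0 0 0 0.02" --pt "0.8 0 0 0 0 0 0.04" --pt "0.8 0 0 0 0 0 0.06" --pt "0.8 0 0 0 0 0 0.08" --pt "0.8 0 0 0 0 0 0.1" --pt "0.8 0 0 0 0 0 0.12" --pt "0.8 0 0 0 0 0 0.14" --pt "0.8 0 0 0 0 0 0.14"

```text
clock: 16.35
tool_pos: [0.5655, 0.1553, 0.1468]
orientation: [-180.0, 0.0, -93.8]
force: [3.6, 1.6, 5.2]
opening: 0.0158
```

```bash
python3 st.py
```

```text
press xyz [0.001  0.0017 0.1468] F press [3.1 2.4 5.2] M [ 0.345 -1.406 -0.053] rpy [-1.7997e+02  1.0000e-02 -9.3840e+01] op 0.0158 t 16.35 j [ 34.4  15.9 -17.1   0.  -57.  -38.3]
```

>>> move_arm --pt "0.8 0 0 0 0 0 0.02" --pt "0.8 0 0 0 0 0 0.04" --pt "0.8 0 0 0 0 0 0.06" --pt "0.8 0 0 0 0 0 0.08" --pt "0.8 0 0 0 0 0 0.1" --pt "0.8 0 0 0 0 0 0.12" --pt "0.8 0 0 0 0 0 0.14" --pt "0.8 0 0 0 0 0 0.14"

```text
clock: 17.35
tool_pos: [0.5655, 0.1553, 0.1468]
orientation: [-180.0, 0.0, -101.9]
force: [4.0, 1.8, 5.5]
opening: 0.0157
```

```bash
python3 st.py
```

```text
press xyz [0.0011 0.0017 0.1468] F press [3.4 2.7 5.5] M [ 0.327 -1.412 -0.036] rpy [-1.7997e+02  2.0000e-02 -1.0187e+02] op 0.0157 t 17.35 j [ 34.4  15.9 -17.1   0.  -57.  -46.3]
```

>>> move_arm --pt "0.8 0 0 0 0 0 0.02" --pt "0.8 0 0 0 0 0 0.04" --pt "0.8 0 0 0 0 0 0.06" --pt "0.8 0 0 0 0 0 0.08" --pt "0.8 0 0 0 0 0 0.1" --pt "0.8 0 0 0 0 0 0.12" --pt "0.8 0 0 0 0 0 0.14" --pt "0.8 0 0 0 0 0 0.14"

```text
clock: 18.35
tool_pos: [0.5655, 0.1553, 0.1468]
orientation: [-180.0, 0.0, -109.9]
force: [4.2, 1.2, 5.7]
opening: 0.0159
```

```bash
python3 st.py
```

```text
press xyz [0.0011 0.0017 0.1468] F press [3.7 2.2 5.7] M [ 0.403 -1.373  0.002] rpy [-1.7997e+02  2.0000e-02 -1.0989e+02] op 0.0159 t 18.35 j [ 34.5  15.9 -17.1   0.  -57.  -54.3]
```

>>> move_arm --pt "0.8 0 0 0 0 0 0.02" --pt "0.8 0 0 0 0 0 0.04" --pt "0.8 0 0 0 0 0 0.06" --pt "0.8 0 0 0 0 0 0.08" --pt "0.8 0 0 0 0 0 0.1" --pt "0.8 0 0 0 0 0 0.12" --pt "0.8 0 0 0 0 0 0.14" --pt "0.8 0 0 0 0 0 0.14"

```text
clock: 19.35
tool_pos: [0.5655, 0.1553, 0.1468]
orientation: [-180.0, 0.0, -117.9]
force: [3.3, 1.4, 5.2]
opening: 0.0157
```

```bash
python3 st.py
```

```text
press xyz [0.001  0.0017 0.1468] F press [2.8 2.2 5.2] M [ 0.431 -1.365 -0.057] rpy [-1.7998e+02  3.0000e-02 -1.1791e+02] op 0.0157 t 19.35 j [ 34.4  15.9 -17.1   0.  -57.  -62.4]
```

>>> move_arm --pt "0.8 0 0 0 0 0 0.02" --pt "0.8 0 0 0 0 0 0.04" --pt "0.8 0 0 0 0 0 0.06" --pt "0.8 0 0 0 0 0 0.08" --pt "0.8 0 0 0 0 0 0.1" --pt "0.8 0 0 0 0 0 0.12" --pt "0.8 0 0 0 0 0 0.14" --pt "0.8 0 0 0 0 0 0.14"

```text
clock: 20.35
tool_pos: [0.5655, 0.1553, 0.1468]
orientation: [-180.0, 0.0, -125.9]
force: [2.9, 2.0, 4.8]
opening: 0.0157
```

```bash
python3 st.py
```

```text
press xyz [0.001  0.0017 0.1468] F press [2.3 2.7 4.8] M [ 0.462 -1.449  0.046] rpy [-1.7998e+02  3.0000e-02 -1.2592e+02] op 0.0157 t 20.35 j [ 34.5  15.9 -17.1   0.  -57.  -70.4]
```

>>> move_arm --pt "0.8 0 0 0 0 0 0.02" --pt "0.8 0 0 0 0 0 0.04" --pt "0.8 0 0 0 0 0 0.06" --pt "0.8 0 0 0 0 0 0.08" --pt "0.8 0 0 0 0 0 0.1" --pt "0.8 0 0 0 0 0 0.12" --pt "0.8 0 0 0 0 0 0.14" --pt "0.8 0 0 0 0 0 0.14"

```text
clock: 21.35
tool_pos: [0.5656, 0.1554, 0.1468]
orientation: [-180.0, 0.0, -133.9]
force: [4.9, 0.9, 5.9]
opening: 0.016
```

```bash
python3 st.py; python3 -c "
from plant import sensors
print(sensors.get_obs()['tau'])"
```

```text
press xyz [0.0011 0.0018 0.1468] F press [4.5 2.1 5.9] M [ 0.57  -1.61   0.354] rpy [-1.7998e+02  3.0000e-02 -1.3393e+02] op 0.016 t 21.35 j [ 34.5  15.9 -17.1   0.  -57.  -78.4]
[ -0.34334983 -45.60068607  21.34611547   4.29526582  -1.71935041
  -0.5033415 ]
```

Tight now: Mz jumped to 0.35. I'll take small steps to the click.

>>> move_arm --pt "0.8 0 0 0 0 0 0.01" --pt "0.8 0 0 0 0 0 0.02" --pt "0.8 0 0 0 0 0 0.03" --pt "0.8 0 0 0 0 0 0.03" --pt "0.8 0 0 0 0 0 0.03" --pt "0.8 0 0 0 0 0 0.03" --pt "0.8 0 0 0 0 0 0.03" --pt "0.8 0 0 0 0 0 0.03"

```text
clock: 22.35
tool_pos: [0.5655, 0.1553, 0.1468]
orientation: [-180.0, 0.0, -135.7]
force: [4.7, 1.4, 5.5]
opening: 0.0159
```

```bash
python3 st.py; python3 -c "
from plant import sensors
print(sensors.get_obs()['tau'])"
```

```text
press xyz [0.0011 0.0017 0.1468] F press [4.2 2.6 5.5] M [ 0.521 -1.631  0.18 ] rpy [-1.7999e+02  4.0000e-02 -1.3565e+02] op 0.0159 t 22.35 j [ 34.5  15.9 -17.1   0.  -57.  -80.1]
[ -0.1473505  -45.54144144  21.30944073   4.41818342  -1.71263494
  -0.13678773]
```

>>> move_arm --pt "0.8 0 0 0 0 0 0.0" --pt "0.8 0 0 0 0 0 0.0" --pt "0.8 0 0 0 0 0 0.0" --pt "0.8 0 0 0 0 0 0.0" --pt "0.8 0 0 0 0 0 0.01" --pt "0.8 0 0 0 0 0 0.02" --pt "0.8 0 0 0 0 0 0.03" --pt "0.8 0 0 0 0 0 0.03"

```text
clock: 23.35
tool_pos: [0.5655, 0.1553, 0.1467]
orientation: [-180.0, 0.0, -137.4]
force: [3.9, 1.4, 5.0]
opening: 0.0157
```

```bash
python3 st.py; python3 -c "
from plant import sensors
print(sensors.get_obs()['tau'])"
```

```text
press xyz [0.001  0.0017 0.1467] F press [3.4 2.3 5. ] M [ 0.612 -1.635  0.054] rpy [-1.8000e+02  3.0000e-02 -1.3739e+02] op 0.0157 t 23.35 j [ 34.4  15.9 -17.1   0.  -57.  -81.8]
[ -0.14501107 -45.38710356  21.28848374   4.53714386  -1.68807328
  -0.09773246]
```

>>> move_arm --pt "0.8 0 0 0 0 0 0.0" --pt "0.8 0 0 0 0 0 0.0" --pt "0.8 0 0 0 0 0 0.0" --pt "0.8 0 0 0 0 0 0.0" --pt "0.8 0 0 0 0 0 0.01" --pt "0.8 0 0 0 0 0 0.02" --pt "0.8 0 0 0 0 0 0.03" --pt "0.8 0 0 0 0 0 0.03"

```text
clock: 24.35
tool_pos: [0.5655, 0.1553, 0.1467]
orientation: [-180.0, 0.0, -139.1]
force: [3.7, 1.0, 6.1]
opening: 0.0158
```

```bash
python3 st.py; python3 -c "
from plant import sensors
print(sensors.get_obs()['tau'])"
```

```text
press xyz [0.0011 0.0017 0.1467] F press [3.3 1.9 6.1] M [ 0.535 -1.648  0.009] rpy [-1.7999e+02  4.0000e-02 -1.3910e+02] op 0.0158 t 24.35 j [ 34.4  15.9 -17.1   0.  -57.  -83.6]
[-3.11697274e-02 -4.54912770e+01  2.12401611e+01  4.47192773e+00
 -1.73835475e+00 -6.82637910e-02]
```

Torque climbed, then fell to zero (0.35, 0.18, 0.05, 0.01) as the hand turned on: that is one click. I'll let go without turning and rise.

>>> move_arm --pt "3 0 0 0 0 0 0" --pt "6 0 0 0 0 0 0" --pt "8.7 0 0 0 0 0 0" --pt "8.7 0 0 0 0 0 0" --pt "8.7 0 0 0 0 0 0" --pt "8.7 0 0 -2 0 0 0" --pt "8.7 0 0 -6 0 0 0" --pt "8.7 0 0 -11 0 0 0"

```text
clock: 25.35
tool_pos: [0.5646, 0.1549, 0.2569]
orientation: [180.0, -0.1, -139.1]
force: [0.3, 0.7, 0.6]
opening: 0.086
```

>>> move_arm --pt "8.7 0 0 -4 0 0 0" --pt "8.7 0 0 -6 0 0 0" --pt "8.7 0 0 -6 0 0 0" --pt "8.7 0 0 -6 0 0 0" --pt "8.7 0 0 -6 0 0 0" --pt "8.7 0 0 -6 0 0 0" --pt "8.7 0 0 -6 0 0 0" --pt "8.7 0 0 -6 0 0 0"

```text
clock: 26.35
tool_pos: [0.5653, 0.1552, 0.3164]
orientation: [180.0, -0.0, -139.0]
force: [0.9, 0.0, 0.4]
opening: 0.0873
```

```bash
python3 st.py; python3 - <<'E'
from h import *
from plant import sensors,cams
q=np.load("q.npy")
for n in("wrist","scene"):
    s=cams.snapshot(n);cv2.imwrite(f"pics/{n}4.png",s["frame"][:,:,::-1]);pickle.dump(s,open(n+"4.pkl","wb"))
    if n=="wrist":
        for y in(-.178,-.11):print("tab",y,proj(s,p2w(q,[(.025,y,.068),(-.025,y,.068)])).round(1).tolist())
        K=[(a,b,.175) for a in(-.023,.023) for b in(-.008,.008)];print(proj(s,p2w([q[0],q[1],np.radians(-139.1)],K)).round(1).tolist())
        i=cv2.resize(s["frame"][60:240,170:370,::-1],None,fx=3.3,fy=3.3,interpolation=cv2.INTER_CUBIC);cv2.imwrite("pics/w4z.png",i)
    else:
        i=cv2.resize(s["frame"][195:310,260:415,::-1],None,fx=5,fy=5,interpolation=cv2.INTER_CUBIC);cv2.imwrite("pics/s4z.png",i)
E
```

```text
press xyz [0.0008 0.0015 0.3164] F press [0.9 0.2 0.4] M [0.018 0.09  0.013] rpy [ 1.8000e+02 -2.0000e-02 -1.3904e+02] op 0.0873 t 26.35 j [ 34.5   9.6  -2.5  -0.  -77.9 -83.5]
tab -0.178 [[180.3, 77.0], [210.9, 52.9]]
tab -0.11 [[212.0, 121.1], [242.4, 98.5]]
[[282.0, 216.7], [266.9, 216.6], [282.4, 173.6], [266.7, 173.6]]
```

View pics/w4z.png

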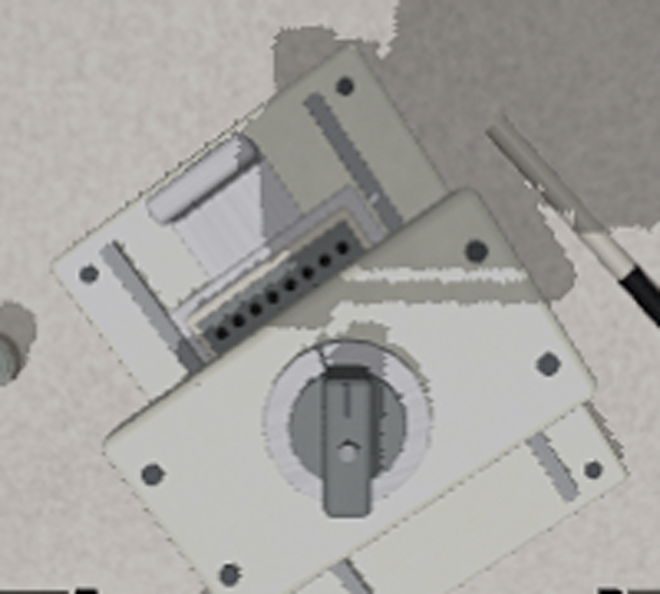

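View pics/s4z.png

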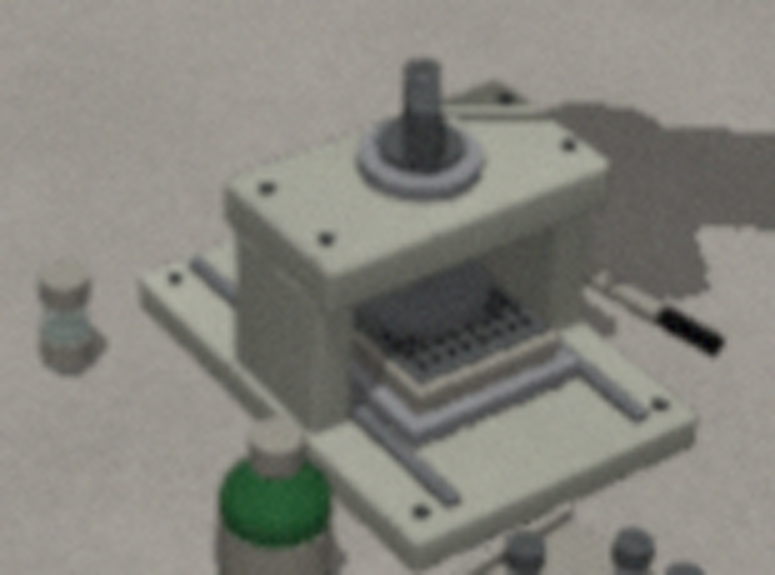

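The wrist picture shows the bar turned exactly with the hand (upright at about (275,195) in the full image), so the grip didn't slip. The tab is at the home position, at about (231,116), and the gripper is clear. The scene picture shows the carriage home and the vial, bottle and marker where they were. Handing in.

```bash
python3 -c "
from plant import job
print(job.close_job())"
```

```text
the job is handed in; nothing more can be done
None
```

The carriage is fully home in the press, the knob is tightened by one click, and I handed the job in at about 26 s.

- **Carriage:** I pushed it in by its tab with the fingers shut. At the stop, 5 mm of commanded motion gave only 0.2 mm of movement and 28 N. The last picture shows the tab at the expected home position.
- **Knob:** I turned it clockwise about 1.75 rad in one grip. The torque stayed near zero, then rose to at least 0.35 N m near 1.66 rad. Over the next 0.09 rad it fell to 0.18, 0.05 and 0.01 N m, which I took as one click, so I stopped and let go.
- **Last checks:** The bar turned exactly as far as the hand, so the grip did not slip. The gripper was clear, with force near zero. The vial, bottle and marker looked unmoved.

**Not confirmed:**
- The click is judged from the torque rise and fall, sampled once a second. I did not catch the 0.5 N m peak itself.
- The press fit from the camera was about 2 mm off the knob axis. I corrected for this by force after gripping.

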